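Shut the outlet tap and pump up the paper mister

ROBOT

A 6-joint arm with a two-finger parallel gripper is mounted at the origin on a cart in front of the work surface, level with it; the furniture and walls round the work are solid. World frame = base frame: x ahead of the robot, y to its left, z up, the work surface at z = 0. Lengths are in m, angles in degrees, forces in N, time in s.
With the tool pointing down it reaches from about 0.25 to 0.775 m from the base axis. Payload 8.9 kg.
Tool frame: the origin (TCP) lies at the very end of the fingers, on their centre line; the grasp point (between the pads) lies 19 mm behind it (arm.grip_point_offset is the distance from the TCP to the grasp point, in m); z points along the fingers, y is the line along which they close (so a half turn about z gives the same grasp; the last joint's range is limited). The gripper opens to 85 mm and grips with 20 to 120 N. Pads are 22 mm wide; open, the fingers measure 114 mm over their backs; the gripper's body (76 mm by 85 mm) begins 54 mm behind the grasp point. The pads swing forward as they close: fully open they stand 13 mm farther back than shut.
Start: joints at [67.592, 16.656, -8.789, 64.555, 0, 82.019], TCP at [0.131, 0.508, 0.231] pointing down, gripper open.
Joint ranges: [-144.48, 144.48], [-52.06, 99.96], [-74.48, 78.29], [-112.23, 115.85], [-86.99, 84.42], [-180, 180]. Speed limits (degrees/s): [127.2, 127.2, 159.86, 180, 180, 180].

INTERFACE

Orientations are given as a 3x3 rotation matrix whose columns are the frame's x, y, z axes.
In Python, from station import arm, optics, recognise, regions_of, place_of gives the robot as it stands.
- The arm moves only by the shell command python3 -m creep 'ROWS' [FORCE]. ROWS is JSON, a list of rows, each an object with "hand": the finger opening in m, from 0 to 0.0854; "xyz": the shift along the tool's x, y, z in m, a list of three; "dr": the turn, a rotation vector about the tool's x, y, z in rad, a list of three. A call has 1 to 8 rows; each row is the pose to reach, as a shift and turn from the pose commanded when the call began, along the tool's axes at that moment; what a row does not reach only later rows make up. A row lasts 1/12 s, in which the tool goes at most 41.7 mm and 7.16 degrees, less where a joint would pass 70% of its speed; a pose out of reach is approached as far as the arm can. A call with a gripper value outside its range is refused whole. The fingers move at their own pace and stop on an object; FORCE is the grip in N (left out, the last holds). Time passes only in rows, so rows that repeat a pose let the fingers close. It gives the time, the measured TCP pose, the force, the opening and the grip force at its end, in the units of the state.
- arm.get_state(): the state, without advancing time (a new reading comes with each control period).
- optics.camera(name): name is "side" or "top" or "wrist"; returns the picture (384x512x3 uint8, red, green, blue); there is no depth.
- optics.get_calibration(name): a dict with "fx", "fy", "cx", "cy" (pixels), "distortion" ([k1, k2, p1, p2, k3] as OpenCV has them; the pictures are not rectified), "T" (4x4, takes a point from camera to world coordinates). Camera axes: x right, y down, z forward; pixel columns grow to the right and rows downward; lengths in m; the calibration is good to about 2 mm. A picture is of the moment at which its call begins: read the wrist's pose just before it. get_calibration takes no time and is no camera call; for the wrist camera it gives the pose at the moment of the call.
- arm.sign_off(): hands the job in; it is judged then, once.
Trained networks look in the newest picture that a camera, given by its name, has taken for a name from the list of things; names that differ only in an ending like _2 or _b are one class to them, and where a whole thing is asked for, a point or a joint stands for the part that bears it (a point fixed in the world has none). Each returns a list of dicts, best first, with "conf" (0 to 1); they miss things now and then, are a little off and sometimes report something else, mostly with a low value. They report only what shows in the picture. A call takes as long as a camera call.
- recognise(camera, query): "box" ([left, top, right, bottom] in pixels, round what is visible of it).
- regions_of(camera, query): "mask" (384x512 bool, what is visible of it) and "box" ([left, top, right, bottom] in pixels, round what is visible of it).
- place_of(camera, query): "location" ([column, row] in pixels: a listed point, or the origin of a listed thing).
The state is a dict: "time": time; "joint_positions": joint angles; "joint_vel": joint speeds; "tau": joint torques, N m; "ee_pos": TCP position; "orientation": TCP orientation; "force": force on the tool from outside, world axes, zero at the start; "moment": the same for the moment, N m; "finger_gap": opening from 0.0 (shut) to 1.0 (fully open); "grip_force": force on a finger pad.
Only numpy, scipy, OpenCV 4.12 (cv2) and the standard library are available. Lean on these libraries where they do the work, as an engineer would, in place of code of your own. Each camera call takes 0.05 s, during which the arm holds its last target. There are 200 camera calls.

TASK

Get the pump-up mister (the squat steel tank with the black pump knob) charged for damping paper: push the lever of its outlet tap round until it lies across the pipe, fully shut, then press the pump knob down again and again, letting it spring up each time, until the steel pressure pin on the tank's shoulder stands fully out, the black ring round its foot clear of the gland, and leave the knob up. Do it all by pushing with the fingertips: take neither the lever nor the knob between the fingers, do not lift, tip or shove the tank, do not touch the pin, and leave the other things on the table where they are.

Things in the scene. Friction and masses are not known exactly. Their poses are not given: they have to be found in the camera images.
- tank: the pump-up mister: squat round steel tank on a black rubber foot, loose, 2.7 kg, foot 150 mm across, shoulder 105 mm high, 183 mm to the raised knob's top. Origin: centre of its underside, z up. In its frame the knob is on the axis; the pin at x = -50 mm, y = 0; the outlet pipe runs at 112 mm height towards -y, with the tap and a nozzle ending 128 mm from the axis. The black plug on the +x shoulder is not used
- knob_top (a point): centre of the top of the black pump knob (50 mm across, on a steel rod); 183 mm above the table when the knob is up. It moves straight down 24 mm when pressed and its spring brings it up again
- plunger (a joint): how far the knob is pressed, m: 0 up, 0.024 at the bottom stop. It takes about 4 N to start and 10 N at the bottom
- pin_head (a point): tip of the pressure pin, an upright steel pin 11 mm thick in a brass gland on the shoulder; 4.5 mm above the gland (116 mm above the table) when fully in, 22.5 mm above it (134 mm above the table) when fully out, when a black ring round its foot has just come clear of the gland
- pressure_pin (a joint): how far the pin stands out, m: 0 in, 0.018 fully out (its stop). It starts 0 to 6 mm out. With the tap shut each full stroke raises it 2 to 3.5 mm, a part stroke less, and it stays. Until the tap is nearly shut strokes only blow air and it does not rise. Strokes after it is fully out change nothing and do no harm
- valve_axis (a point): the point on the tap's upright turning axis at the height of the lever's metal bar, 136 mm above the table; in the tank's frame at x = 0, y = -92 mm
- lever_grip (a point): centre of the tap lever's black rubber sleeve: 13 mm wide, 40 mm long, 15 mm high, from 131.5 to 146.5 mm above the table; 45 mm out from the turning axis. Its own x runs across the sleeve, y along it towards the axis, z up. Nothing stands above it
- tap_lever (a joint): angle of the tap lever, rad: 0 open (lever in line with the pipe, pointing away from the tank), 1.57 shut (across the pipe, at its stop, pointing to the tank's -x). It shuts clockwise seen from above and stays where it is left; the sleeve takes about 1.2 N to push. It starts at 0 to 0.3
- tub: the empty white plastic tub, 114 mm across, 57 mm high; origin at the centre of its underside; a bystander
- masking_tape: a roll of masking tape lying flat, 98 mm across, 25 mm high; origin at the centre of its underside; a bystander
- glue_stick: a glue stick standing upright, 26 mm across, 86 mm high; origin at the centre of its underside; a bystander
- yellow_tube: a lying paint tube with a yellow-ochre end, 131 mm long, 26 mm high; origin on the table under its middle; a bystander
- blue_tube: a lying paint tube with a blue end, 131 mm long, 26 mm high; origin on the table under its middle; a bystander
- eraser: an eraser, 20 x 42 x 13 mm; origin at the centre of its underside; a bystander
- paint_cup: a paper cup with dried orange paint, 103 mm across, 75 mm high; origin at the centre of its underside; a bystander

How it is judged:
By the outcome, as a careful person would: the job done as asked, in the order asked, and still so for the second after the job is handed in, with the robot touching nothing.
It also fails if it takes over 48 s, if anything falls off the work surface, if the arm or the gripper's body presses on something with over 40 N, if the wrist force passes 120 N, or if a joint passes its speed limit or range.

## Working session

There is one attempt and no reset: what is moved stays moved. The work goes in short steps, Python scripts to look and compute and a shell command to move; the robot and the scene stay as the last step left them, time stands still between calls to the robot, and variables do not carry over. Pictures are saved under pics/ and viewed, at most 14 in all, crops included, and the job is handed in when it is done.

```bash
mkdir -p pics; ls
cat > h.py <<'E'
import numpy as np, cv2
from station import arm, optics, recognise, regions_of, place_of
def ray(cam,uv):
    c=optics.get_calibration(cam)
    K=np.array([[c["fx"],0,c["cx"]],[0,c["fy"],c["cy"]],[0,0,1]])
    n=cv2.undistortPoints(np.array([[uv]],float),K,np.array(c["distortion"]))[0,0]
    T=np.array(c["T"]); d=T[:3,:3]@np.array([n[0],n[1],1]); return T[:3,3],d/np.linalg.norm(d)
def atz(cam,uv,z):
    o,d=ray(cam,uv); return o+d*(z-o[2])/d[2]
def tri(a,b):
    A=np.zeros((3,3));r=np.zeros(3)
    for o,d in (a,b):
        P=np.eye(3)-np.outer(d,d);A+=P;r+=P@o
    x=np.linalg.solve(A,r); return x,[np.linalg.norm((np.eye(3)-np.outer(d,d))@(x-o)) for o,d in (a,b)]
def px(cam,p):
    c=optics.get_calibration(cam);T=np.linalg.inv(np.array(c["T"]))
    K=np.array([[c["fx"],0,c["cx"]],[0,c["fy"],c["cy"]],[0,0,1]])
    return cv2.projectPoints(np.array([p],float),cv2.Rodrigues(T[:3,:3])[0],T[:3,3],K,np.array(c["distortion"]))[0][0,0]
E
python3 - <<'E'
from h import *
np.set_printoptions(precision=4,suppress=True)
ims=[optics.camera(c) for c in("top","side")]
cv2.imwrite("pics/a.png",cv2.cvtColor(np.vstack(ims)[:, :],cv2.COLOR_RGB2BGR)[:,:])
for i,c in enumerate(("top","side")): cv2.imwrite(f"pics/{c}0.png",cv2.resize(ims[i][:,:,::-1],(800,600)))
Z=dict(knob_top=.183,pin_head=.12,valve_axis=.136,lever_grip=.139,tank=0)
for q,z in Z.items():
    R={}
    for c in("top","side"):
        r=place_of(c,q)
        for k in r[:2]: print(q,c,k["location"],round(k["conf"],2),atz(c,k["location"],z))
        if r:R[c]=ray(c,r[0]["location"])
    if len(R)==2: print("  tri",*tri(R["top"],R["side"]))
s=arm.get_state();print(s["time"],s["ee_pos"],s["orientation"],s["force"],s["finger_gap"])
E
```

```text
pics
knob_top top [323.5, 216.5] 0.53 [ 0.484  -0.2846  0.183 ]
knob_top side [268.8, 231.6] 0.76 [ 0.4794 -0.2858  0.183 ]
knob_top side [316.8, 242.7] 0.6 [ 0.5682 -0.3808  0.183 ]
  tri [ 0.4825 -0.2841  0.1808] [np.float64(0.0017580552117408617), np.float64(0.0017580552117408275)]
valve_axis top [344.2, 232.1] 0.66 [ 0.4327 -0.3602  0.136 ]
valve_axis side [261.8, 268.0] 0.96 [ 0.4216 -0.355   0.136 ]
valve_axis side [258.0, 283.8] 0.32 [ 0.3877 -0.3976  0.136 ]
  tri [ 0.4272 -0.3575  0.1365] [np.float64(0.006115559824730049), np.float64(0.00611555982473005)]
lever_grip top [353.4, 241.1] 0.49 [ 0.4021 -0.3894  0.139 ]
lever_grip side [261.1, 280.8] 0.41 [ 0.3977 -0.3949  0.139 ]
  tri [ 0.4013 -0.3904  0.1331] [np.float64(0.000845789509950707), np.float64(0.00084578950995087)]
tank top [315.3, 223.5] 0.82 [ 0.468  -0.2828  0.    ]
tank side [265.6, 282.1] 0.98 [ 0.472  -0.2936  0.    ]
tank side [189.9, 178.9] 0.61 [0.469  0.3433 0.    ]
  tri [ 0.472  -0.2857 -0.0081] [np.float64(0.0040958078973569595), np.float64(0.004095807897356906)]
0.6 [0.1308 0.5084 0.2313] [[-0.9685  0.2492 -0.    ]
 [ 0.2492  0.9685 -0.    ]
 [ 0.     -0.     -1.    ]] [ 0.4935  0.3387 -0.0645] 1.0012603388725305
```

View pics/top0.png

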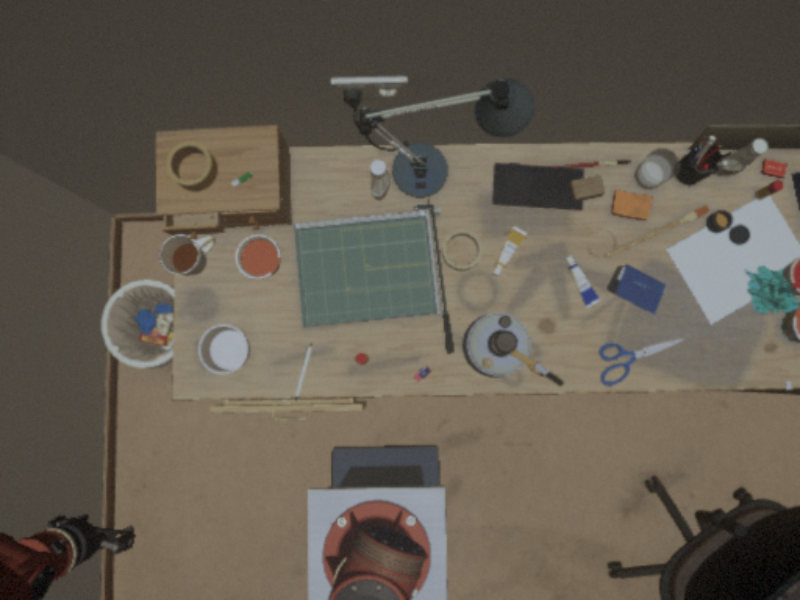

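View pics/side0.png

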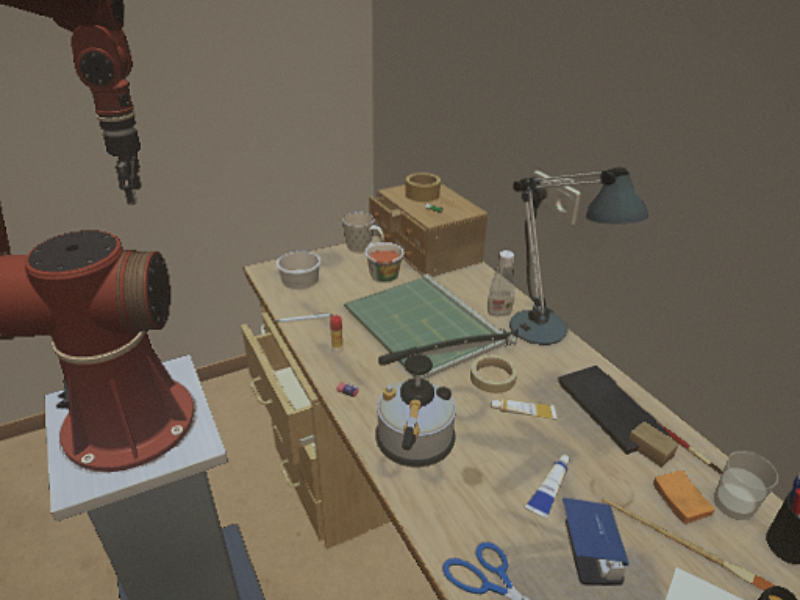

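The top view shows the tank with its knob at about (502,343) on the 800x600 picture. The pipe runs down-right to the lever sleeve at about (550,375), and the pin's brass gland is down-left at about (486,363). The side view agrees: knob (417,365), gland (389,393), sleeve (411,425). There is no tall clutter near the tank.

Run:
```python
from h import *
np.set_printoptions(precision=4,suppress=True)
s=arm.get_state();R=np.array(s["orientation"]);p=np.array(s["ee_pos"])
T=np.array(optics.get_calibration("wrist")["T"]);c=optics.get_calibration("wrist")
print("cam in tool",R.T@(T[:3,3]-p),"\n",R.T@T[:3,:3],c["fx"])
for g in([.42,.05,.30],[.42,-.25,.32],[.36,-.28,.32]): print(g,R.T@(np.array(g)-p))
```

```text
cam in tool [ 0.0814 -0.0013 -0.1434] 
 [[-0.0006 -0.9488 -0.3159]
 [ 1.     -0.0006 -0.    ]
 [-0.0002 -0.3159  0.9488]] 332.2489596131891
[0.42, 0.05, 0.3] [-0.3943 -0.3719 -0.0687]
[0.42, -0.25, 0.32] [-0.4691 -0.6624 -0.0887]
[0.36, -0.28, 0.32] [-0.4184 -0.7065 -0.0887]
```

```bash
python3 -m creep '[{"hand":0,"xyz":[-0.04,-0.03,-0.01],"dr":[0,0,0]},{"hand":0,"xyz":[-0.07,-0.06,-0.02],"dr":[0,0,0]},{"hand":0,"xyz":[-0.10,-0.09,-0.03],"dr":[0,0,0]},{"hand":0,"xyz":[-0.13,-0.12,-0.04],"dr":[0,0,0]},{"hand":0,"xyz":[-0.16,-0.15,-0.05],"dr":[0,0,0]},{"hand":0,"xyz":[-0.19,-0.18,-0.06],"dr":[0,0,0]},{"hand":0,"xyz":[-0.22,-0.21,-0.07],"dr":[0,0,0]},{"hand":0,"xyz":[-0.25,-0.24,-0.08],"dr":[0,0,0]}]'
python3 -m creep '[{"hand":0,"xyz":[-0.03,-0.03,0],"dr":[0,0,0]},{"hand":0,"xyz":[-0.06,-0.06,0],"dr":[0,0,0]},{"hand":0,"xyz":[-0.09,-0.09,0],"dr":[0,0,0]},{"hand":0,"xyz":[-0.12,-0.12,0],"dr":[0,0,0]},{"hand":0,"xyz":[-0.14,-0.15,0],"dr":[0,0,0]},{"hand":0,"xyz":[-0.16,-0.18,0],"dr":[0,0,0]},{"hand":0,"xyz":[-0.18,-0.21,0],"dr":[0,0,0]},{"hand":0,"xyz":[-0.19,-0.24,0],"dr":[0,0,0]}]'
python3 - <<'E'
from h import *
np.set_printoptions(precision=4,suppress=True)
s=arm.get_state();R=np.array(s["orientation"]);p=np.array(s["ee_pos"])
for g in([.42,-.28,.31],): print(g,R.T@(np.array(g)-p))
E
```

```text
time: 1.27
ee_pos: [0.3023, 0.231, 0.3068]
orientation: [[-0.969, 0.249, 0.001], [0.249, 0.969, 0.0], [-0.001, 0.001, -1.0]]
force: [1.6, -0.1, 0.8]
finger_gap: 0.001
grip_force: 0.0
time: 1.93
ee_pos: [0.4273, -0.0494, 0.3061]
orientation: [[-0.968, 0.25, 0.001], [0.25, 0.968, -0.0], [-0.001, -0.0, -1.0]]
force: [0.8, -0.4, -0.0]
finger_gap: 0.003
grip_force: 0.0
[0.42, -0.28, 0.31] [-0.0506 -0.2251 -0.0039]
```

```bash
python3 -m creep '[{"hand":0,"xyz":[-0.01,-0.03,0],"dr":[0,0,0.05]},{"hand":0,"xyz":[-0.02,-0.06,0],"dr":[0,0,0.1]},{"hand":0,"xyz":[-0.03,-0.1,0],"dr":[0,0,0.17]},{"hand":0,"xyz":[-0.04,-0.14,0],"dr":[0,0,0.23]},{"hand":0,"xyz":[-0.05,-0.17,0],"dr":[0,0,0.29]},{"hand":0,"xyz":[-0.05,-0.2,0],"dr":[0,0,0.35]},{"hand":0,"xyz":[-0.05,-0.215,0],"dr":[0,0,0.35]},{"hand":0,"xyz":[-0.05,-0.215,0],"dr":[0,0,0.35]}]'
python3 - <<'E'
from h import *
np.set_printoptions(precision=4,suppress=True)
im=optics.camera("wrist"); cv2.imwrite("pics/w1.png",cv2.resize(im[:,:,::-1],(800,600)))
Z=dict(knob_top=.183,pin_head=.12,valve_axis=.136,lever_grip=.139,tank=0)
for q,z in Z.items():
    for k in place_of("wrist",q)[:2]: print(q,k["location"],round(k["conf"],2),atz("wrist",k["location"],z))
s=arm.get_state();print(s["time"],s["ee_pos"],s["orientation"])
E
```

```text
time: 2.6
ee_pos: [0.4202, -0.2706, 0.3057]
orientation: [[-0.822, 0.569, -0.001], [0.569, 0.822, -0.001], [0.0, -0.001, -1.0]]
force: [0.6, 0.6, -0.4]
finger_gap: 0.003
grip_force: 0.0
knob_top [281.1, 236.8] 0.65 [ 0.4784 -0.2829  0.183 ]
pin_head [279.7, 162.4] 0.6 [ 0.4367 -0.2513  0.12  ]
valve_axis [189.6, 214.1] 0.81 [ 0.4262 -0.3557  0.136 ]
lever_grip [145.8, 206.9] 0.75 [ 0.3943 -0.3863  0.139 ]
lever_grip [357.1, 64.0] 0.73 [ 0.3957 -0.1431  0.139 ]
tank [273.5, 175.9] 0.88 [ 0.479  -0.2794  0.    ]
2.9 [ 0.4212 -0.2667  0.3063] [[-0.8252  0.5649  0.0003]
 [ 0.5649  0.8252  0.    ]
 [-0.0002  0.0002 -1.    ]]
```

View pics/w1.png

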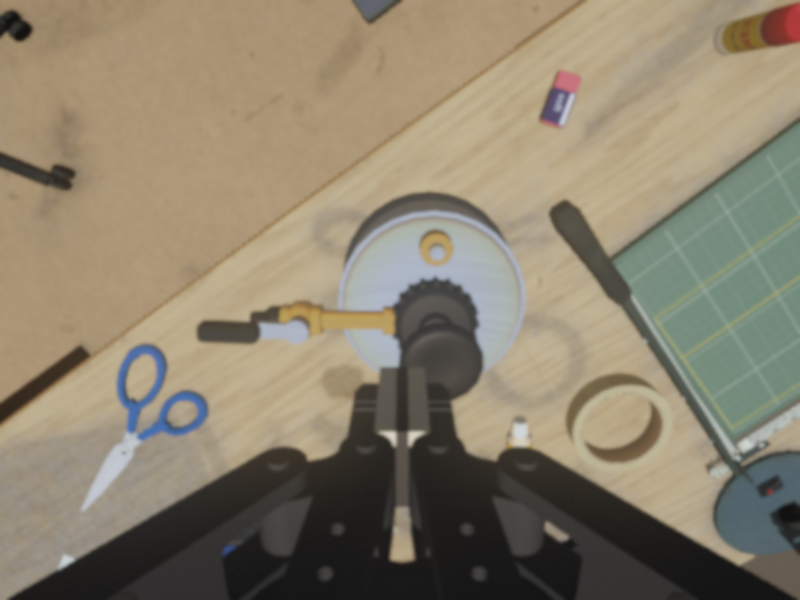

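The wrist picture shows the lever sleeve at about (230,332) and the valve at (297,330), with the pin gland at (436,248) and the pipe parallel to the tool's y. The lever has to swing upward in the picture, towards tool +x. The closed pad tips look about 15 mm across.

```bash
cat > d.py <<'E'
from h import *
np.set_printoptions(precision=4,suppress=True)
s=arm.get_state();R=np.array(s["orientation"]);p=np.array(s["ee_pos"])
V=np.array([.4256,-.3565,.134]);K=np.array([.480,-.2835,.183])
print("V-p in tool mm",1e3*R.T@(V-p),"K-p",1e3*R.T@(K-p), s["time"],s["force"])
E
python3 d.py
```

```text
V-p in tool mm [-54.3063 -71.6811 172.3007] K-p [-57.9718  19.2935 123.3156] 2.9 [-0.1023 -0.1094  0.2178]
```

```bash
python3 -m creep '[{"hand":0,"xyz":[-0.02,-0.03,0.01],"dr":[0,0,0]},{"hand":0,"xyz":[-0.04,-0.06,0.03],"dr":[0,0,0]},{"hand":0,"xyz":[-0.06,-0.09,0.05],"dr":[0,0,0]},{"hand":0,"xyz":[-0.078,-0.116,0.07],"dr":[0,0,0]},{"hand":0,"xyz":[-0.078,-0.116,0.095],"dr":[0,0,0]},{"hand":0,"xyz":[-0.078,-0.116,0.12],"dr":[0,0,0]},{"hand":0,"xyz":[-0.078,-0.116,0.13],"dr":[0,0,0]},{"hand":0,"xyz":[-0.078,-0.116,0.13],"dr":[0,0,0]}]'
python3 - <<'E'
from h import *
np.set_printoptions(precision=4,suppress=True)
im=optics.camera("wrist"); cv2.imwrite("pics/w2.png",cv2.resize(im[:,:,::-1],(800,600)))
for q,z in dict(valve_axis=.136,lever_grip=.139,knob_top=.183).items():
    for k in place_of("wrist",q)[:2]: print(q,k["location"],round(k["conf"],2),atz("wrist",k["location"],z))
E
python3 d.py
```

```text
time: 3.57
ee_pos: [0.4189, -0.4055, 0.174]
orientation: [[-0.825, 0.565, -0.003], [0.565, 0.825, 0.004], [0.004, 0.001, -1.0]]
force: [0.3, 0.6, 0.6]
finger_gap: -0.001
grip_force: 0.0
valve_axis [331.8, 182.2] 0.83 [ 0.4265 -0.36    0.136 ]
lever_grip [250.9, 177.3] 0.67 [ 0.3971 -0.3973  0.139 ]
V-p in tool mm [24.9547 45.2073 43.9232] K-p [ 21.2253 136.1363  -5.1418] 3.7667 [ 0.9289 -0.9126 -0.6172]
```

View pics/w2.png

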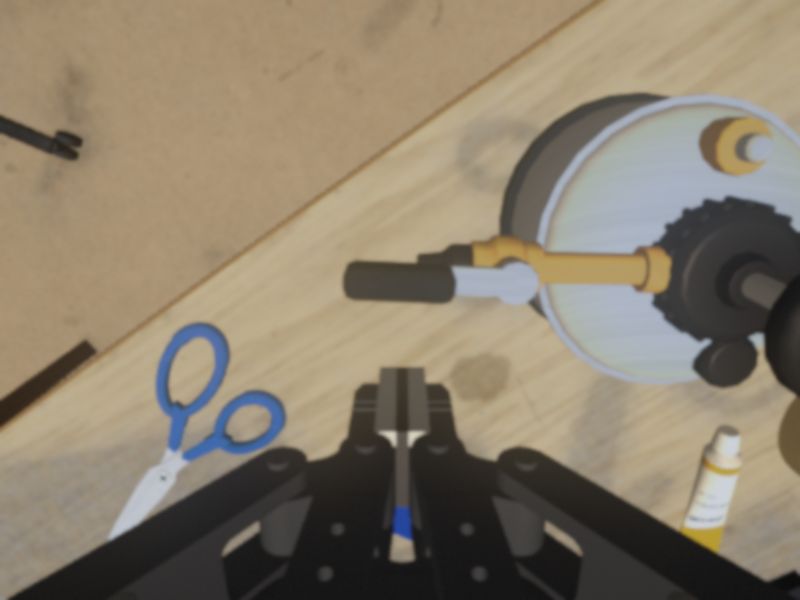

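The sleeve now spans about (345–455, 282) and the fingertips sit at (403,370), beside its middle with about 9 mm of clearance. I'll go down, then push along the arc.

```bash
python3 -m creep '[{"hand":0,"xyz":[0,0,0.02],"dr":[0,0,0]},{"hand":0,"xyz":[0,0,0.04],"dr":[0,0,0]},{"hand":0,"xyz":[0,0,0.04],"dr":[0,0,0]},{"hand":0,"xyz":[0.006,0,0.04],"dr":[0,0,0]},{"hand":0,"xyz":[0.012,0,0.04],"dr":[0,0,0]},{"hand":0,"xyz":[0.019,-0.001,0.04],"dr":[0,0,0]},{"hand":0,"xyz":[0.026,-0.001,0.04],"dr":[0,0,0]},{"hand":0,"xyz":[0.026,-0.001,0.04],"dr":[0,0,0]}]'; python3 d.py
```

```text
time: 4.43
ee_pos: [0.3967, -0.3932, 0.1372]
orientation: [[-0.824, 0.566, 0.0], [0.566, 0.824, -0.001], [-0.001, -0.0, -1.0]]
force: [-0.2, 0.6, 0.6]
finger_gap: -0.005
grip_force: 0.0
V-p in tool mm [-3.0616 46.5776  3.1687] K-p [ -6.588  137.5303 -45.8674] 4.4333 [-0.2494  0.6306  0.5804]
```

```bash
python3 -m creep '[{"hand":0,"xyz":[0.007,0.001,0.001],"dr":[0,0,0]},{"hand":0,"xyz":[0.014,0.003,0.002],"dr":[0,0,0]},{"hand":0,"xyz":[0.021,0.006,0.002],"dr":[0,0,0]},{"hand":0,"xyz":[0.027,0.010,0.002],"dr":[0,0,0]},{"hand":0,"xyz":[0.031,0.015,0.002],"dr":[0,0,0]},{"hand":0,"xyz":[0.035,0.020,0.002],"dr":[0,0,0]},{"hand":0,"xyz":[0.038,0.024,0.002],"dr":[0,0,0]},{"hand":0,"xyz":[0.038,0.024,0.002],"dr":[0,0,0]}]'
python3 - <<'E'
from h import *
np.set_printoptions(precision=4,suppress=True)
im=optics.camera("wrist"); cv2.imwrite("pics/w3.png",cv2.resize(im[:,:,::-1],(800,600)))
for q,z in dict(valve_axis=.136,lever_grip=.139,knob_top=.183).items():
    for k in place_of("wrist",q)[:2]: print(q,k["location"],round(k["conf"],2),atz("wrist",k["location"],z))
E
python3 d.py
```

```text
time: 5.1
ee_pos: [0.3797, -0.3513, 0.1341]
orientation: [[-0.825, 0.566, -0.001], [0.566, 0.825, 0.0], [0.001, -0.0, -1.0]]
force: [-0.4, -1.0, 0.2]
finger_gap: 0.002
grip_force: 0.1
lever_grip [301.8, 239.1] 0.71 [ 0.3839 -0.331   0.139 ]
V-p in tool mm [-40.226   22.2414  -0.0642] K-p [-43.7336 113.2343 -49.0271] 5.3 [-0.4542 -0.6427  0.357 ]
```

View pics/w3.png

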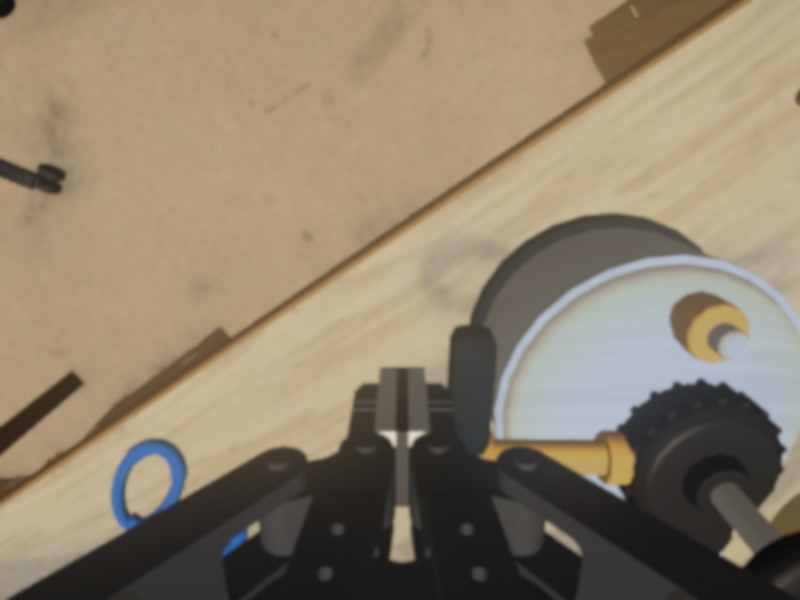

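The sleeve is at (472,390), almost across the pipe, with the finger against its left side. A few more millimetres in +y should bring it to the stop, and I'll watch the force.

```bash
for i in 1; do python3 -m creep '[{"hand":0,"xyz":[0,0.001,0],"dr":[0,0,0]},{"hand":0,"xyz":[0,0.002,0],"dr":[0,0,0]},{"hand":0,"xyz":[0,0.003,0],"dr":[0,0,0]},{"hand":0,"xyz":[0,0.003,0],"dr":[0,0,0]}]'; done; python3 d.py
```

```text
time: 5.63
ee_pos: [0.3806, -0.3511, 0.1341]
orientation: [[-0.824, 0.567, -0.002], [0.567, 0.824, -0.003], [0.0, -0.004, -1.0]]
force: [-5.7, -6.8, -1.4]
finger_gap: 0.004
grip_force: 4.4
V-p in tool mm [-40.0948  21.1003   0.0164] K-p [-43.4923 111.9037 -49.3045] 5.6333 [-5.678  -6.8081 -1.3534]
```

About 9 N has built up with only 1 mm of motion, so the lever is at its stop. I'll back off, rise, and go to the knob.

```bash
python3 -m creep '[{"hand":0,"xyz":[0,-0.008,0],"dr":[0,0,0]},{"hand":0,"xyz":[0.002,-0.015,0],"dr":[0,0,0]},{"hand":0,"xyz":[0.002,-0.015,-0.03],"dr":[0,0,0]},{"hand":0,"xyz":[0.002,-0.01,-0.06],"dr":[0,0,0]},{"hand":0,"xyz":[0,0.02,-0.085],"dr":[0,0,0]},{"hand":0,"xyz":[0,0.05,-0.1],"dr":[0,0,0]},{"hand":0,"xyz":[0,0.08,-0.11],"dr":[0,0,0]},{"hand":0,"xyz":[0,0.08,-0.11],"dr":[0,0,0]}]'
python3 - <<'E'
from h import *
np.set_printoptions(precision=4,suppress=True)
im=optics.camera("wrist"); cv2.imwrite("pics/w4.png",cv2.resize(im[:,:,::-1],(800,600)))
for q,z in dict(valve_axis=.136,lever_grip=.139,knob_top=.183,pin_head=.12,tank=0).items():
    for k in place_of("wrist",q)[:2]: print(q,k["location"],round(k["conf"],2),atz("wrist",k["location"],z))
E
python3 d.py
```

```text
time: 6.3
ee_pos: [0.4295, -0.2814, 0.2465]
orientation: [[-0.826, 0.564, 0.004], [0.564, 0.826, -0.0], [-0.004, 0.002, -1.0]]
force: [0.8, 0.4, 0.6]
finger_gap: -0.001
grip_force: 0.0
valve_axis [175.8, 227.8] 0.91 [ 0.4215 -0.3635  0.136 ]
lever_grip [172.7, 171.2] 0.86 [ 0.3805 -0.3335  0.139 ]
knob_top [294.5, 259.9] 0.7 [ 0.475  -0.2875  0.183 ]
tank [274.8, 177.3] 0.68 [ 0.4683 -0.2888  0.    ]
V-p in tool mm [-40.6254 -59.577  109.3823] K-p [-43.9698  31.4047  60.3874] 6.6 [-0.0909  0.4049  0.1652]
```

View pics/w4.png

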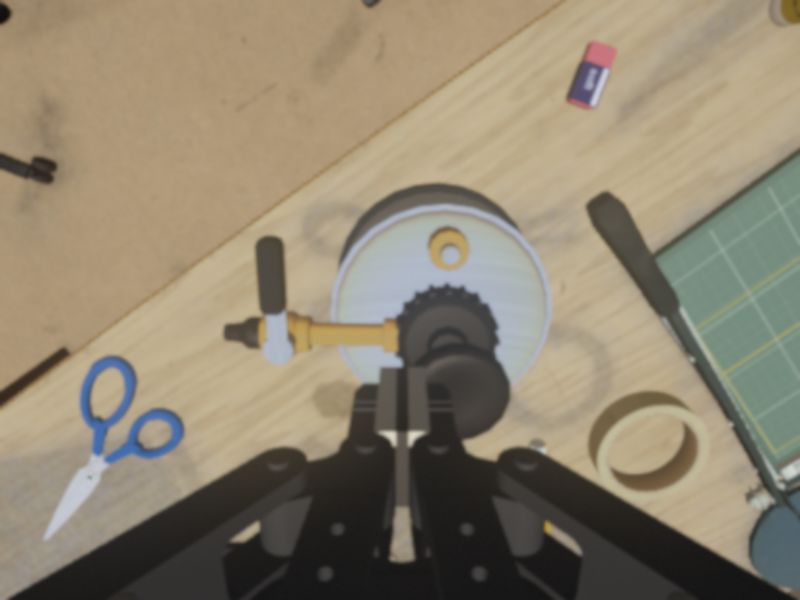

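The picture shows the sleeve at (270,275) straight across the pipe from the axis at (275,345). The measured direction is 90° to the pipe within error, and the tank hasn't moved. Next I'll go above the knob.

```bash
python3 -m creep '[{"hand":0,"xyz":[-0.02,0.015,0.01],"dr":[0,0,0]},{"hand":0,"xyz":[-0.044,0.03,0.025],"dr":[0,0,0]},{"hand":0,"xyz":[-0.044,0.03,0.05],"dr":[0,0,0]},{"hand":0,"xyz":[-0.044,0.03,0.05],"dr":[0,0,0]},{"hand":0,"xyz":[-0.044,0.03,0.05],"dr":[0,0,0]},{"hand":0,"xyz":[-0.044,0.03,0.05],"dr":[0,0,0]}]'
python3 - <<'E'
from h import *
np.set_printoptions(precision=4,suppress=True)
im=optics.camera("wrist"); s=arm.get_state(); cv2.imwrite("pics/w5.png",cv2.resize(im[:,:,::-1],(800,600)))
p=np.array(s["ee_pos"]);print(p)
for q,z in dict(valve_axis=.136,lever_grip=.139,knob_top=.183,pin_head=.12,tank=0).items():
    for k in place_of("wrist",q)[:2]: print(q,k["location"],round(k["conf"],2),atz("wrist",k["location"],z))
E
python3 d.py
```

```text
time: 7.1
ee_pos: [0.4794, -0.2845, 0.1948]
orientation: [[-0.824, 0.567, -0.0], [0.567, 0.824, 0.0], [0.0, -0.0, -1.0]]
force: [0.1, -0.7, -0.6]
finger_gap: -0.001
grip_force: 0.0
[ 0.4798 -0.2847  0.1953]
valve_axis [117.8, 201.9] 0.86 [ 0.4257 -0.3605  0.136 ]
valve_axis [257.0, 121.2] 0.61 [ 0.4346 -0.2551  0.136 ]
lever_grip [108.9, 125.7] 0.87 [ 0.3855 -0.3298  0.139 ]
knob_top [257.2, 237.8] 0.61 [ 0.4793 -0.2855  0.183 ]
pin_head [259.5, 119.9] 0.55 [ 0.4367 -0.2542  0.12  ]
tank [257.5, 154.7] 0.86 [ 0.4784 -0.284   0.    ]
V-p in tool mm [  4.1809 -90.3444  60.9707] K-p [ 0.6256  0.6249 11.9677] 7.4 [-0.511  -0.0273 -0.3384]
```

View pics/w5.png

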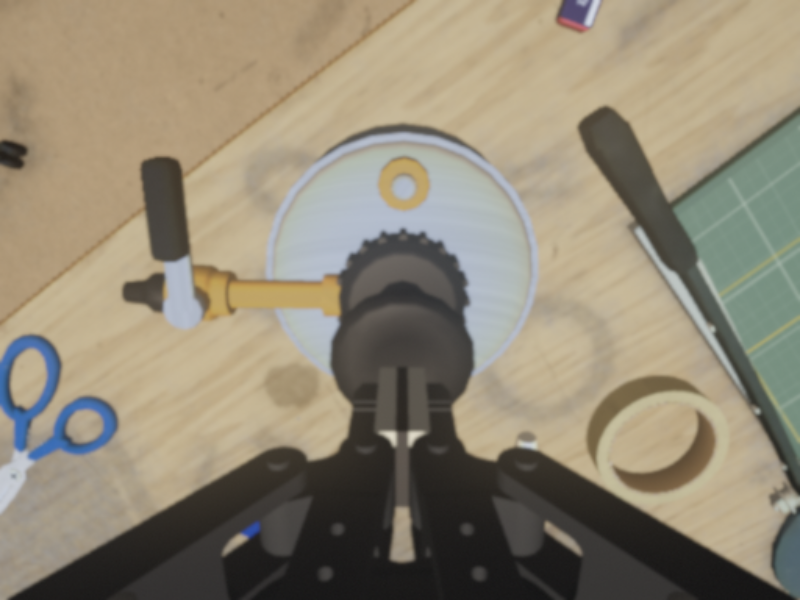

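The fingertips at (403,370) are centred on the knob at (402,350), and the pin at (403,187) is in view. First stroke, with a force check.

```bash
python3 -m creep '[{"hand":0,"xyz":[0,0,0.012],"dr":[0,0,0]},{"hand":0,"xyz":[0,0,0.024],"dr":[0,0,0]},{"hand":0,"xyz":[0,0,0.034],"dr":[0,0,0]},{"hand":0,"xyz":[0,0,0.039],"dr":[0,0,0]},{"hand":0,"xyz":[0,0,0.039],"dr":[0,0,0]}]'; python3 d.py
```

```text
time: 7.82
ee_pos: [0.4814, -0.2852, 0.1598]
orientation: [[-0.824, 0.566, 0.005], [0.566, 0.824, -0.004], [-0.006, -0.001, -1.0]]
force: [-7.6, 4.5, 36.3]
finger_gap: 0.005
grip_force: 17.9
V-p in tool mm [  5.7881 -90.3694  25.7849] K-p [  1.9594   0.5673 -23.2581] 7.8167 [-7.5866  4.4736 36.2536]
```

Bottom reached: z 0.160, and the overtravel gave 36 N, so I'll use less. Next, release and repeat strokes.

```bash
python3 -m creep '[{"hand":0,"xyz":[0,0,-0.016],"dr":[0,0,0]},{"hand":0,"xyz":[0,0,-0.034],"dr":[0,0,0]},{"hand":0,"xyz":[0,0,-0.034],"dr":[0,0,0]},{"hand":0,"xyz":[0,0,-0.034],"dr":[0,0,0]},{"hand":0,"xyz":[0,0,-0.018],"dr":[0,0,0]},{"hand":0,"xyz":[0,0,-0.005],"dr":[0,0,0]},{"hand":0,"xyz":[0,0,-0.0012],"dr":[0,0,0]},{"hand":0,"xyz":[0,0,-0.0012],"dr":[0,0,0]}]'; python3 d.py
python3 -m creep '[{"hand":0,"xyz":[0,0,-0.016],"dr":[0,0,0]},{"hand":0,"xyz":[0,0,-0.034],"dr":[0,0,0]},{"hand":0,"xyz":[0,0,-0.038],"dr":[0,0,0]},{"hand":0,"xyz":[0,0,-0.038],"dr":[0,0,0]},{"hand":0,"xyz":[0,0,-0.038],"dr":[0,0,0]}]'
python3 - <<'E'
from h import *
np.set_printoptions(precision=4,suppress=True)
im=optics.camera("wrist"); cv2.imwrite("pics/w6.png",cv2.resize(im[100:196,170:350,::-1],(720,384),interpolation=3))
im=optics.camera("side"); cv2.imwrite("pics/s6.png",im[:,:,::-1])
for c,q,z in (("wrist","pin_head",.12),("wrist","valve_axis",.136),("side","pin_head",.12)):
    for k in place_of(c,q)[:2]: print(q,k["location"],round(k["conf"],2),atz(c,k["location"],z))
for z in(.116,.12,.125,.134): print(z,px("wrist",[.439,-.2555,z]),px("side",[.439,-.2555,z]))
E
python3 d.py
```

```text
time: 8.48
ee_pos: [0.4816, -0.2852, 0.1598]
orientation: [[-0.824, 0.566, 0.005], [0.566, 0.824, -0.004], [-0.006, -0.0, -1.0]]
force: [-4.9, 3.0, 35.6]
finger_gap: 0.003
grip_force: 17.4
V-p in tool mm [  5.9119 -90.4468  25.7886] K-p [  2.0986   0.5036 -23.2302] 8.4833 [-4.8946  3.0239 35.5839]
time: 8.9
ee_pos: [0.4797, -0.2838, 0.1933]
orientation: [[-0.824, 0.566, -0.001], [0.566, 0.824, 0.001], [0.001, 0.0, -1.0]]
force: [0.2, -0.0, 0.0]
finger_gap: 0.004
grip_force: 0.0
pin_head [256.4, 120.0] 0.57 [ 0.4345 -0.2547  0.12  ]
valve_axis [114.7, 201.1] 0.62 [ 0.4234 -0.3592  0.136 ]
pin_head [249.0, 243.4] 0.58 [ 0.4436 -0.2409  0.12  ]
pin_head [222.5, 251.4] 0.47 [ 0.3639 -0.2373  0.12  ]
0.116 [259.2645 125.138 ] [249.9175 248.1094]
0.12 [259.3075 126.0102] [249.9293 247.0362]
0.125 [259.3635 127.1448] [249.9442 245.6881]
0.134 [259.4708 129.3216] [249.9711 243.2428]
V-p in tool mm [  3.2826 -90.6166  59.3767] K-p [-0.1602  0.3608 10.3807] 9.15 [0.0508 0.2694 0.0474]
```

View pics/w6.png

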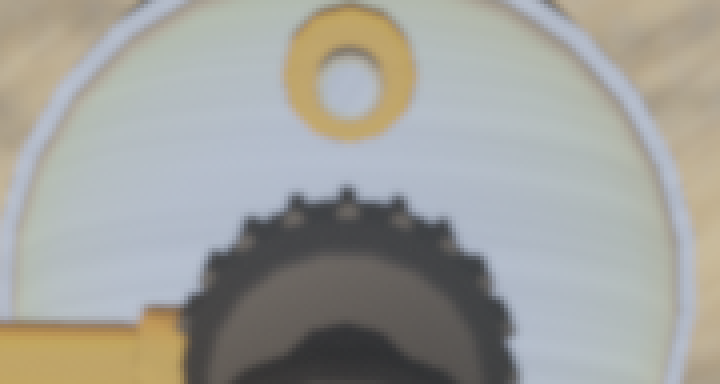

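The pin at about (350,85) in the crop is still low after two strokes, since the tip covers little of the gland. I'll continue with full strokes, pressing slightly less deep.

```bash
python3 -m creep '[{"hand":0,"xyz":[0,0,0.016],"dr":[0,0,0]},{"hand":0,"xyz":[0,0,0.03],"dr":[0,0,0]},{"hand":0,"xyz":[0,0,0.036],"dr":[0,0,0]},{"hand":0,"xyz":[0,0,0.036],"dr":[0,0,0]},{"hand":0,"xyz":[0,0,0.036],"dr":[0,0,0]}]' | grep -E 'ee_pos|force'
python3 -m creep '[{"hand":0,"xyz":[0,0,-0.016],"dr":[0,0,0]},{"hand":0,"xyz":[0,0,-0.036],"dr":[0,0,0]},{"hand":0,"xyz":[0,0,-0.036],"dr":[0,0,0]},{"hand":0,"xyz":[0,0,-0.036],"dr":[0,0,0]},{"hand":0,"xyz":[0,0,-0.018],"dr":[0,0,0]},{"hand":0,"xyz":[0,0,-0.005],"dr":[0,0,0]},{"hand":0,"xyz":[0,0,0],"dr":[0,0,0]},{"hand":0,"xyz":[0,0,0],"dr":[0,0,0]}]' | grep -E 'ee_pos|force'
python3 -m creep '[{"hand":0,"xyz":[0,0,-0.016],"dr":[0,0,0]},{"hand":0,"xyz":[0,0,-0.036],"dr":[0,0,0]},{"hand":0,"xyz":[0,0,-0.036],"dr":[0,0,0]},{"hand":0,"xyz":[0,0,-0.036],"dr":[0,0,0]},{"hand":0,"xyz":[0,0,-0.018],"dr":[0,0,0]},{"hand":0,"xyz":[0,0,-0.005],"dr":[0,0,0]},{"hand":0,"xyz":[0,0,0],"dr":[0,0,0]},{"hand":0,"xyz":[0,0,0],"dr":[0,0,0]}]' | grep -E 'ee_pos|force'
python3 -m creep '[{"hand":0,"xyz":[0,0,-0.016],"dr":[0,0,0]},{"hand":0,"xyz":[0,0,-0.036],"dr":[0,0,0]},{"hand":0,"xyz":[0,0,-0.036],"dr":[0,0,0]},{"hand":0,"xyz":[0,0,-0.036],"dr":[0,0,0]},{"hand":0,"xyz":[0,0,-0.018],"dr":[0,0,0]},{"hand":0,"xyz":[0,0,-0.005],"dr":[0,0,0]},{"hand":0,"xyz":[0,0,0],"dr":[0,0,0]},{"hand":0,"xyz":[0,0,0],"dr":[0,0,0]}]' | grep -E 'ee_pos|force'
python3 -m creep '[{"hand":0,"xyz":[0,0,-0.016],"dr":[0,0,0]},{"hand":0,"xyz":[0,0,-0.036],"dr":[0,0,0]},{"hand":0,"xyz":[0,0,-0.036],"dr":[0,0,0]},{"hand":0,"xyz":[0,0,-0.036],"dr":[0,0,0]},{"hand":0,"xyz":[0,0,-0.036],"dr":[0,0,0]}]'
python3 - <<'E'
from h import *
np.set_printoptions(precision=4,suppress=True)
im=optics.camera("wrist"); cv2.imwrite("pics/w7.png",cv2.resize(im[100:196,170:350,::-1],(720,384),interpolation=3))
E
python3 d.py
```

```text
ee_pos: [0.4813, -0.2849, 0.16]
force: [-0.4, 1.0, 15.7]
grip_force: 7.9
ee_pos: [0.4814, -0.2851, 0.1599]
force: [1.0, -0.4, 19.5]
grip_force: 9.7
ee_pos: [0.4812, -0.2849, 0.1599]
force: [-1.1, 0.4, 25.0]
grip_force: 12.3
ee_pos: [0.4811, -0.2848, 0.1599]
force: [-0.6, 1.9, 26.4]
grip_force: 13.6
time: 11.98
ee_pos: [0.4793, -0.2834, 0.1925]
orientation: [[-0.824, 0.566, -0.002], [0.566, 0.824, 0.002], [0.003, 0.0, -1.0]]
force: [-0.3, -1.1, -0.4]
finger_gap: -0.001
grip_force: 0.0
V-p in tool mm [  2.6182 -90.6395  58.385 ] K-p [-0.7522  0.3421  9.3918] 12.0333 [ 0.443  -0.3961 -0.2931]
```

View pics/w7.png

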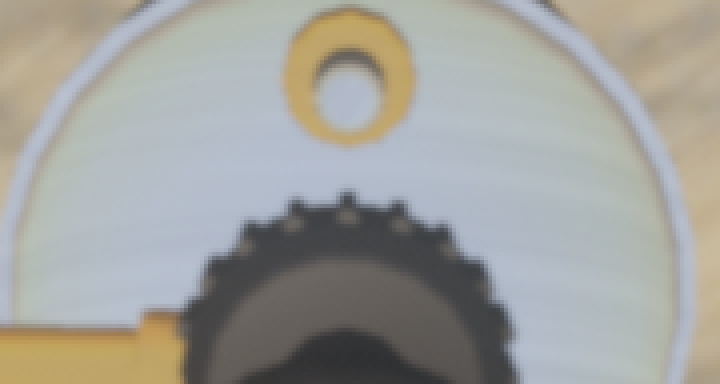

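The pin head has shifted from the gland's centre (350,78) to about (350,100), so it is rising. Six more strokes.

```bash
python3 -m creep '[{"hand":0,"xyz":[0,0,0.016],"dr":[0,0,0]},{"hand":0,"xyz":[0,0,0.03],"dr":[0,0,0]},{"hand":0,"xyz":[0,0,0.035],"dr":[0,0,0]},{"hand":0,"xyz":[0,0,0.035],"dr":[0,0,0]},{"hand":0,"xyz":[0,0,0.035],"dr":[0,0,0]}]' | grep -E 'ee_pos|force'
for i in 1; do python3 -m creep '[{"hand":0,"xyz":[0,0,-0.016],"dr":[0,0,0]},{"hand":0,"xyz":[0,0,-0.036],"dr":[0,0,0]},{"hand":0,"xyz":[0,0,-0.036],"dr":[0,0,0]},{"hand":0,"xyz":[0,0,-0.036],"dr":[0,0,0]},{"hand":0,"xyz":[0,0,-0.018],"dr":[0,0,0]},{"hand":0,"xyz":[0,0,-0.005],"dr":[0,0,0]},{"hand":0,"xyz":[0,0,0],"dr":[0,0,0]},{"hand":0,"xyz":[0,0,0],"dr":[0,0,0]}]' | grep -E 'ee_pos|force'; done
python3 -m creep '[{"hand":0,"xyz":[0,0,-0.016],"dr":[0,0,0]},{"hand":0,"xyz":[0,0,-0.036],"dr":[0,0,0]},{"hand":0,"xyz":[0,0,-0.036],"dr":[0,0,0]},{"hand":0,"xyz":[0,0,-0.036],"dr":[0,0,0]},{"hand":0,"xyz":[0,0,-0.018],"dr":[0,0,0]},{"hand":0,"xyz":[0,0,-0.005],"dr":[0,0,0]},{"hand":0,"xyz":[0,0,0],"dr":[0,0,0]},{"hand":0,"xyz":[0,0,0],"dr":[0,0,0]}]' | grep -E 'ee_pos|force'
python3 -m creep '[{"hand":0,"xyz":[0,0,-0.016],"dr":[0,0,0]},{"hand":0,"xyz":[0,0,-0.036],"dr":[0,0,0]},{"hand":0,"xyz":[0,0,-0.036],"dr":[0,0,0]},{"hand":0,"xyz":[0,0,-0.036],"dr":[0,0,0]},{"hand":0,"xyz":[0,0,-0.018],"dr":[0,0,0]},{"hand":0,"xyz":[0,0,-0.005],"dr":[0,0,0]},{"hand":0,"xyz":[0,0,0],"dr":[0,0,0]},{"hand":0,"xyz":[0,0,0],"dr":[0,0,0]}]' | grep -E 'ee_pos|force'
python3 -m creep '[{"hand":0,"xyz":[0,0,-0.016],"dr":[0,0,0]},{"hand":0,"xyz":[0,0,-0.036],"dr":[0,0,0]},{"hand":0,"xyz":[0,0,-0.036],"dr":[0,0,0]},{"hand":0,"xyz":[0,0,-0.036],"dr":[0,0,0]},{"hand":0,"xyz":[0,0,-0.018],"dr":[0,0,0]},{"hand":0,"xyz":[0,0,-0.005],"dr":[0,0,0]},{"hand":0,"xyz":[0,0,0],"dr":[0,0,0]},{"hand":0,"xyz":[0,0,0],"dr":[0,0,0]}]' | grep -E 'ee_pos|force'
python3 -m creep '[{"hand":0,"xyz":[0,0,-0.016],"dr":[0,0,0]},{"hand":0,"xyz":[0,0,-0.036],"dr":[0,0,0]},{"hand":0,"xyz":[0,0,-0.036],"dr":[0,0,0]},{"hand":0,"xyz":[0,0,-0.036],"dr":[0,0,0]},{"hand":0,"xyz":[0,0,-0.018],"dr":[0,0,0]},{"hand":0,"xyz":[0,0,-0.005],"dr":[0,0,0]},{"hand":0,"xyz":[0,0,0],"dr":[0,0,0]},{"hand":0,"xyz":[0,0,0],"dr":[0,0,0]}]' | grep -E 'ee_pos|force'
python3 -m creep '[{"hand":0,"xyz":[0,0,-0.016],"dr":[0,0,0]},{"hand":0,"xyz":[0,0,-0.036],"dr":[0,0,0]},{"hand":0,"xyz":[0,0,-0.06],"dr":[0,0,0]},{"hand":0,"xyz":[0,0,-0.085],"dr":[0,0,0]},{"hand":0,"xyz":[0.03,0,-0.09],"dr":[0,0,0]},{"hand":0,"xyz":[0.05,0,-0.09],"dr":[0,0,0]},{"hand":0,"xyz":[0.05,0,-0.09],"dr":[0,0,0]},{"hand":0,"xyz":[0.05,0,-0.09],"dr":[0,0,0]}]'
python3 - <<'E'
from h import *
np.set_printoptions(precision=4,suppress=True)
im=optics.camera("wrist"); cv2.imwrite("pics/w8.png",cv2.resize(im[:,:,::-1],(800,600)))
s=optics.camera("side")
a=cv2.resize(im[120:280,90:330],(720,480),interpolation=2)
u=px("wrist",[.439,-.2555,.12]);v=px("side",[.439,-.2555,.12]);print(u,v)
c=lambda i,q,r:cv2.resize(i[max(0,int(q[1])-r):int(q[1])+r,max(0,int(q[0])-r):int(q[0])+r],(390,390),interpolation=2)
cv2.imwrite("pics/c8.png",np.hstack([c(im,u,35),c(s,v,25)])[:,:,::-1])
for cc,q,z in (("wrist","knob_top",.183),("wrist","pin_head",.134),("wrist","valve_axis",.136),("wrist","lever_grip",.139),("wrist","tank",0),("side","pin_head",.134)):
    for k in place_of(cc,q)[:1]: print(q,k["location"],round(k["conf"],2),atz(cc,k["location"],z))
E
python3 d.py
```

```text
ee_pos: [0.4807, -0.2845, 0.16]
force: [-1.5, 1.5, 16.1]
grip_force: 8.2
ee_pos: [0.481, -0.2848, 0.16]
force: [1.2, -0.9, 15.8]
grip_force: 7.8
ee_pos: [0.4809, -0.2847, 0.1599]
force: [1.2, -0.4, 18.7]
grip_force: 9.0
ee_pos: [0.4809, -0.2846, 0.1599]
force: [0.7, 0.1, 18.7]
grip_force: 9.6
ee_pos: [0.4809, -0.2846, 0.1599]
force: [0.6, -0.7, 20.1]
grip_force: 10.0
ee_pos: [0.4809, -0.2846, 0.1599]
force: [0.2, -0.1, 20.3]
grip_force: 10.3
time: 16.45
ee_pos: [0.4379, -0.2549, 0.2478]
orientation: [[-0.824, 0.566, -0.002], [0.566, 0.824, 0.001], [0.002, 0.0, -1.0]]
force: [1.9, -0.7, 0.6]
finger_gap: -0.003
grip_force: 0.0
[258.8058 175.0073] [249.9293 247.0362]
pin_head [256.6, 177.7] 0.57 [ 0.4367 -0.2562  0.134 ]
valve_axis [147.6, 237.3] 0.56 [ 0.4273 -0.3637  0.136 ]
lever_grip [143.2, 178.5] 0.97 [ 0.3846 -0.3307  0.139 ]
tank [255.6, 187.0] 0.93 [ 0.48   -0.2876  0.    ]
pin_head [245.7, 266.9] 0.57 [ 0.3877 -0.3311  0.134 ]
V-p in tool mm [-45.8807 -90.5733 114.9078] K-p [-49.3792   0.3997  65.9075] 16.85 [-0.0497 -0.3511 -0.5333]
```

View pics/c8.png

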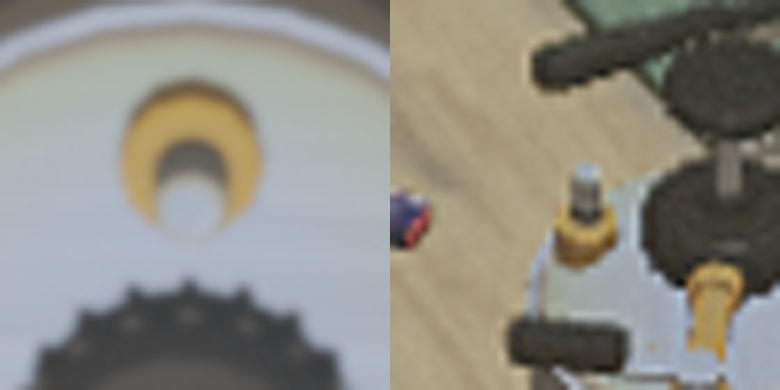

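View pics/w8.png

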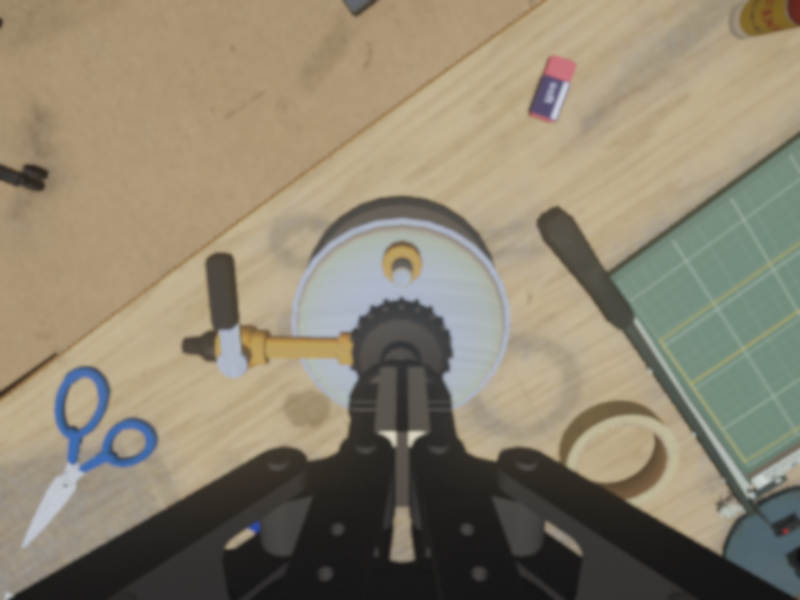

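Run:
```python
from h import *
g=px("wrist",[.438,-.2555,.1115])
for z in(.125,.128,.131,.134): print(z,px("wrist",[.438,-.2555,z])-g)
im=optics.camera("wrist");hsv=cv2.cvtColor(im,cv2.COLOR_RGB2HSV)
y0,x0=int(g[1])-25,int(g[0])-25
s=hsv[y0:y0+50,x0:x0+50]
m=(s[...,1]>110)&(s[...,0]>8)&(s[...,0]<35)
ys,xs=np.nonzero(m);print("gland",xs.min()+x0,xs.max()+x0,ys.min()+y0,ys.max()+y0,"pred",g)
a=np.median(im[y0:y0+50,int((xs.min()+xs.max())/2)+x0-2:int((xs.min()+xs.max())/2)+x0+3],axis=1).astype(int)
for i,r in enumerate(a): print(i+y0,*r,end=" | ")
```

```text
0.125 [0.05842824 4.39856604]
0.128 [0.07214676 5.43155094]
0.131 [0.08615031 6.48609087]
0.134 [0.10044784 7.56286467]
gland 246 268 154 173 pred [258.11687342 170.66747643]
145 168 166 152 | 146 170 173 159 | 147 170 177 164 | 148 171 178 166 | 149 171 178 167 | 150 167 173 163 | 151 153 156 145 | 152 129 122 107 | 153 115 97 75 | 154 125 101 69 | 155 153 126 77 | 156 176 148 86 | 157 185 158 94 | 158 186 159 99 | 159 184 158 101 | 160 182 156 100 | 161 171 147 95 | 162 145 124 87 | 163 108 98 80 | 164 94 89 83 | 165 97 94 88 | 166 100 96 91 | 167 106 102 95 | 168 126 121 113 | 169 152 149 140 | 170 166 167 164 | 171 170 175 181 | 172 171 178 191 | 173 171 179 194 | 174 171 180 195 | 175 171 180 195 | 176 171 180 195 | 177 172 180 195 | 178 172 180 195 | 179 172 180 190 | 180 172 178 185 | 181 173 178 188 | 182 174 182 195 | 183 175 184 199 | 184 174 183 198 | 185 172 181 196 | 186 165 174 189 | 187 149 157 171 | 188 123 130 143 | 189 97 102 111 | 190 76 79 83 | 191 65 66 67 | 192 68 68 68 | 193 74 74 73 | 194 77 75 75 |
```

The geometry agrees with the pin fully out: the side-view tip is at row 243.5 against 243.2 predicted for 134 mm, and the ring shows at its foot. Extra strokes do no harm, so I'll add three for certainty.

```bash
python3 -m creep '[{"hand":0,"xyz":[-0.03,0,0],"dr":[0,0,0]},{"hand":0,"xyz":[-0.05,0,0.02],"dr":[0,0,0]},{"hand":0,"xyz":[-0.05,0,0.05],"dr":[0,0,0]},{"hand":0,"xyz":[-0.05,0,0.054],"dr":[0,0,0]},{"hand":0,"xyz":[-0.05,0,0.07],"dr":[0,0,0]},{"hand":0,"xyz":[-0.05,0,0.084],"dr":[0,0,0]},{"hand":0,"xyz":[-0.05,0,0.09],"dr":[0,0,0]},{"hand":0,"xyz":[-0.05,0,0.09],"dr":[0,0,0]}]' | grep -E 'ee_pos|force'
python3 -m creep '[{"hand":0,"xyz":[0,0,-0.016],"dr":[0,0,0]},{"hand":0,"xyz":[0,0,-0.036],"dr":[0,0,0]},{"hand":0,"xyz":[0,0,-0.036],"dr":[0,0,0]},{"hand":0,"xyz":[0,0,-0.036],"dr":[0,0,0]},{"hand":0,"xyz":[0,0,-0.018],"dr":[0,0,0]},{"hand":0,"xyz":[0,0,-0.005],"dr":[0,0,0]},{"hand":0,"xyz":[0,0,0],"dr":[0,0,0]},{"hand":0,"xyz":[0,0,0],"dr":[0,0,0]}]' | grep -E 'ee_pos|force'
python3 -m creep '[{"hand":0,"xyz":[0,0,-0.016],"dr":[0,0,0]},{"hand":0,"xyz":[0,0,-0.036],"dr":[0,0,0]},{"hand":0,"xyz":[0,0,-0.036],"dr":[0,0,0]},{"hand":0,"xyz":[0,0,-0.036],"dr":[0,0,0]},{"hand":0,"xyz":[0,0,-0.018],"dr":[0,0,0]},{"hand":0,"xyz":[0,0,-0.005],"dr":[0,0,0]},{"hand":0,"xyz":[0,0,0],"dr":[0,0,0]},{"hand":0,"xyz":[0,0,0],"dr":[0,0,0]}]' | grep -E 'ee_pos|force'
python3 -m creep '[{"hand":0,"xyz":[0,0,-0.016],"dr":[0,0,0]},{"hand":0,"xyz":[0,0,-0.036],"dr":[0,0,0]},{"hand":0,"xyz":[0,0,-0.06],"dr":[0,0,0]},{"hand":0,"xyz":[0,0,-0.085],"dr":[0,0,0]},{"hand":0,"xyz":[0.03,0,-0.09],"dr":[0,0,0]},{"hand":0,"xyz":[0.05,0,-0.09],"dr":[0,0,0]},{"hand":0,"xyz":[0.05,0,-0.09],"dr":[0,0,0]},{"hand":0,"xyz":[0.05,0,-0.09],"dr":[0,0,0]}]'
python3 - <<'E'
from h import *
import time
optics.camera("side");optics.camera("side");optics.camera("side");optics.camera("side")
im=optics.camera("wrist");s=optics.camera("side")
np.set_printoptions(precision=4,suppress=True)
x=int(px("wrist",[.438,-.2555,.1115])[0])-1
a=np.median(im[155:190,x-2:x+3],axis=1).astype(int)[:,2];print(a)
for cc,q,z in (("wrist","valve_axis",.136),("wrist","lever_grip",.139),("wrist","tank",0),("side","knob_top",.183),("side","tank",0)):
    for k in place_of(cc,q)[:1]: print(q,k["location"],round(k["conf"],2),atz(cc,k["location"],z))
cv2.imwrite("pics/s9.png",cv2.resize(s[200:320,190:350,::-1],(800,600),interpolation=2))
E
python3 d.py
```

```text
ee_pos: [0.48, -0.2839, 0.1607]
force: [-2.0, 1.5, 8.1]
grip_force: 4.1
ee_pos: [0.4814, -0.285, 0.1604]
force: [2.9, -2.1, 7.4]
grip_force: 4.1
ee_pos: [0.4811, -0.2848, 0.1601]
force: [2.7, -1.5, 8.9]
grip_force: 4.6
time: 19.57
ee_pos: [0.438, -0.2551, 0.2487]
orientation: [[-0.824, 0.566, -0.001], [0.566, 0.824, 0.001], [0.001, 0.0, -1.0]]
force: [-0.2, -0.3, 0.4]
finger_gap: -0.002
grip_force: 0.0
[ 77  87  94  98 100 100  95  87  81  85  89  91  96 115 142 165 182 191
 195 195 195 195 195 195 190 186 189 196 199 198 195 189 171 142 111]
valve_axis [147.5, 231.7] 0.66 [ 0.4232 -0.3605  0.136 ]
lever_grip [141.3, 176.0] 0.81 [ 0.3821 -0.3307  0.139 ]
tank [254.8, 181.1] 0.85 [ 0.4731 -0.2841  0.    ]
knob_top [266.2, 231.2] 0.72 [ 0.4741 -0.2812  0.183 ]
tank [263.1, 278.8] 0.89 [ 0.4717 -0.2789  0.    ]
V-p in tool mm [-46.0369 -90.5611 115.1557] K-p [-49.5421   0.4122  66.1563] 20.1167 [0.7273 0.5484 0.7829]
```

View pics/s9.png

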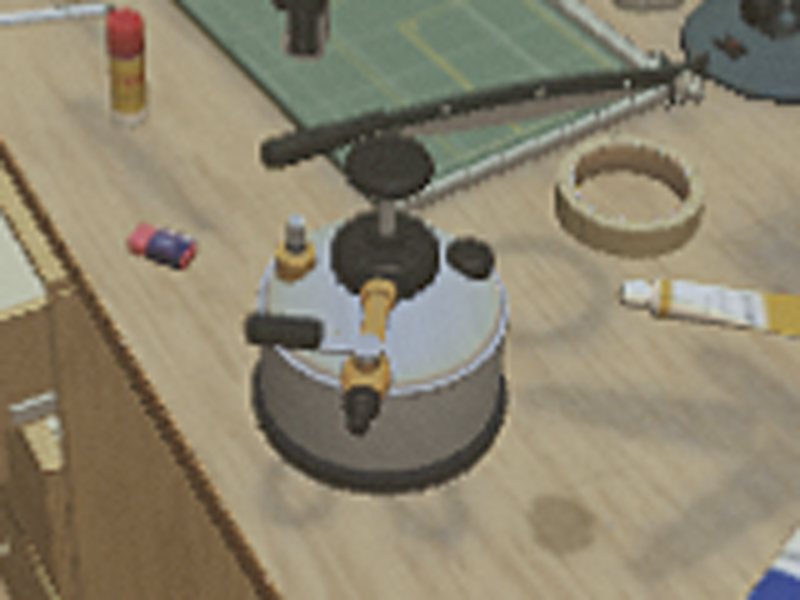

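The side view shows the lever across the pipe at (285,330), the knob up at (390,165) and the pin standing out at (294,235). The pin's profile is the same before and after the extra strokes, so it is at its stop. The arm is clear, so I'm handing in.

```bash
python3 -c "
from station import arm
print(arm.sign_off())"
```

```text
the job is handed in; nothing more can be done
None
```

The job is handed in after about 20 s: the tap lever is shut against its stop, the pressure pin is fully out by the camera check, and the knob is up with the arm clear of everything.

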